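Feed a spacer ring down the chute to its stop

ROBOT

A 6-joint arm with a two-finger parallel gripper is mounted at the origin on a cart in front of the work surface, level with it; the furniture and walls round the work are solid. World frame = base frame: x ahead of the robot, y to its left, z up, the work surface at z = 0. Lengths are in m, angles in rad, forces in N, time in s.
With the tool pointing down it reaches from about 0.275 to 0.75 m from the base axis. Payload 10.2 kg.
Tool frame: the origin (TCP) lies midway between the tips of the shut fingers; the grasp point (between the pads) lies 19 mm behind it; z points along the fingers, y is the line along which they close (so a half turn about z gives the same grasp; the last joint's range is limited). The gripper opens to 88 mm and grips with 3 to 60 N. Pads are 18 mm wide; open, the fingers measure 123 mm over their backs; the gripper's body (75 mm by 187 mm) begins 45 mm behind the grasp point.
Start: joints at [0.896, 0.313, 1.498, -0, 1.331, -0.223], TCP at [0.229, 0.472, 0.239] pointing down, gripper open.
Joint ranges: [-2.94, 2.94], [-0.97, 2.17], [0.19, 2.56], [-1.23, 4.37], [0.02, 3.11], [-2.88, 2.88]. Speed limits (rad/s): [2.39, 2.39, 3.01, 3.14, 3.14, 3.14].

INTERFACE

Orientations are given as [roll, pitch, yaw] about the fixed x, y, z axes, in that order (R = Rz(yaw) Ry(pitch) Rx(roll)).
In Python, from workcell import readout, cams, job gives the robot as it stands.
- The arm moves only by the shell command python3 -m handwheel 'ROWS' [FORCE]. ROWS is JSON, a list of rows, each a list of 5 numbers: the shift along the tool's x, y, z in m, then the turn about the tool's z in degrees, then the finger opening in m, from 0 to 0.0881. In form: [[dx, dy, dz, spin, jaw], ...]. A call has exactly 10 rows; each row shifts and turns the commanded pose from where the row before left it, along the tool's axes as they then stand; what a row does not reach is not made up. A row lasts 1/10 s, in which the tool goes at most 50 mm and 8.59 degrees, less where a joint would pass 70% of its speed; a pose out of reach is approached as far as the arm can. A call is refused whole if a number of a shift passes 0.05 or a number of a turn 8.59, either way. A call with a gripper value outside its range is refused whole. The fingers move at their own pace and stop on an object; FORCE is the grip in N (left out, the last holds). Time passes only in rows, so rows that do not move let the fingers close, or fill a call up. It gives the time, the measured TCP pose, the force, the opening and the grip force at its end, in the units of the state.
- readout.read_state(): the state, without advancing time (a new reading comes with each control period).
- cams.snapshot(name): name is "side" or "top"; returns a dict with "image" (420x560x3 uint8, blue, green, red), "vertical_fov" (degrees; the focal length in pixels is half the picture's height over the tangent of half this angle, whatever the lens; pixels are square), "cx", "cy" (the principal point, pixels), "R" (3x3) and "t" (3): a world point X has camera coordinates R X + t. Camera axes: x right, y down, z forward; pixel columns grow to the right and rows downward; lengths in m; the calibration is good to about 2 mm. A picture is of the moment at which its call begins. There is no depth.
- job.job_done(): hands the job in; it is judged then, once.
The state is a dict: "t": time; "qpos": joint angles; "qvel": joint speeds; "effort": joint torques, N m; "position": TCP position; "orientation": TCP orientation; "ft_force": force on the tool from outside, world axes, zero at the start; "torque": the same for the moment, N m; "opening": finger opening in m; "grasp_force": force on a finger pad.
Only numpy, scipy, OpenCV 4.12 (cv2) and the standard library are available. Lean on these libraries where they do the work, as an engineer would, in place of code of your own. Each camera call takes 0.05 s, during which the arm holds its last target. There are 200 camera calls.

TASK

Take the thickest of the three rings (the spacer about as thick as half its width), set it flat on the open loading deck at the upper end of the sloped chute and let go of it. Then, with the fingers behind it, push it down under the hold-down rails, past the sprung brake shoe, until it rests fully against the stop with the stop's brass plunger pressed in. Push gently: the stop is only lightly clamped and must not be shifted along the chute; leave the other two rings where they are.

Things in the scene. Friction and masses are not known exactly. Their poses are not given: they have to be found in the camera images.
- thick_ring: the ring to feed: ground grey steel spacer ring, outside diameter 60 mm, bore 30 mm, 30 mm thick, about 0.19 kg (varies), lying flat on the table. Origin: centre of its underside; z is the ring's axis (up). Told from the others only by its thickness.
- thin_ring: bystander: the same kind of grey ring, diameter 60 mm but only 20 mm thick, flat on the table; origin at the centre of its underside. Must not be moved (more than 20 mm).
- bearing: bystander: guide ring with ball bearing, diameter 62 mm, 16 mm thick, flat on the table; origin at the centre of its underside. Must not be moved (more than 20 mm).
- trough: sloped trough of the fixed plywood chute; steel floor 300 mm long, falling 12 degrees. Origin: middle of the floor's upper edge, on the floor, 82 mm above the table. x runs down the slope on the centre line, y across, z square to the floor. All x, y, z below are in this frame. Friction keeps a ring lying where it is put; sliding it takes about 1 N.
- deck_mid (a point): middle of the open loading deck, on the floor (x = 45 mm). The deck has side lips 6 mm high, 78 mm apart, and no roof; from x = 92 mm side walls 34 mm high funnel in. The ring is set down on the deck when its origin is at x = 20 to 75 mm, within 10 mm of the centre line, flat on the floor, let go.
- channel_mouth (a point): floor centre at x = 122 mm, where the channel begins; it runs to x = 300 mm, 66 mm wide, walls 34 mm high lined with slick white plastic. A rail along each wall (underside z = 34 mm, top 38 mm) roofs its sides; a slot 42 mm wide (y = -21 to 21 mm) stays open for closed fingers. A ring can enter only from the deck.
- brake_spot (a point): tip of the black brake shoe (upright, 16 mm round, x = 150 mm), which sticks 9 mm out of the +y wall and springs back into it. The ring touches it from about x = 132 mm; pushing past adds up to about 5 N until the ring's origin is at x = 150 mm, nothing from 170 mm on.
- plunger (a joint): brass plunger, 9 mm round, on the centre line 15 mm above the floor, sticking out 6 mm up the slope from the stop's face: 0 = out, 0.006 m = flush, ring against the face. Counts as pressed above 0.0045. Its spring is weak (under 0.6 N), so a ring left against the stop stays there by friction.
- stop_slip (a joint): how far (m) the stop has been shoved down the slope; 0 at start, must stay below 0.0025. Dark steel block 62 x 22 mm, 32 mm high, black knob on top up to z = 57 mm. Slips above about 14 N. Its face is clamped anywhere from x = 215 to 275 mm: not measured, to be felt or seen. Seated, the ring's origin is 30 mm before the face.
Not all that is in view belongs to the job. Leave any pink or red look-alike of the thick_ring alone.

How it is judged:
By the outcome, as a careful person would: the job done as asked, in the order asked, and still so for the second after the job is handed in, with the robot touching nothing.
It also fails if it takes over 58 s, if anything falls off the work surface, if the arm or the gripper's body presses on something with over 40 N, if the wrist force passes 120 N, or if a joint passes its speed limit or range.

## Working session

There is one attempt and no reset: what is moved stays moved. The work goes in short steps, Python scripts to look and compute and a shell command to move; the robot and the scene stay as the last step left them, time stands still between calls to the robot, and variables do not carry over. Pictures are saved under pics/ and viewed, at most 10 in all, crops included, and the job is handed in when it is done.

```bash
mkdir -p pics
python3 - <<'E'
from workcell import readout,cams
import cv2,pickle
print(readout.read_state())
d={}
for n in("side","top"):
    s=cams.snapshot(n);d[n]=s;cv2.imwrite(f"pics/{n}0.png",s["image"]);print(n,s["vertical_fov"],s["cx"],s["cy"],s["R"],s["t"])
pickle.dump(d,open("s0.pkl","wb"))
E
```

```text
{'t': 0.0, 'qpos': array([ 8.95582741e-01,  3.13453697e-01,  1.49843508e+00, -4.85845945e-06,
        1.33098745e+00, -2.23391267e-01]), 'qvel': array([-0.0024239 ,  0.00061329,  0.00021233, -0.00032576,  0.00154046,
        0.00039701]), 'effort': array([ 8.26336077e-05, -4.02214944e+01, -2.52268159e+01,  6.94041490e-02,
        3.53111106e-02, -1.14674776e-04]), 'position': array([0.22906953, 0.4721187 , 0.23815993]), 'orientation': array([-3.14033993e+00, -2.79759911e-04,  2.68977132e+00]), 'ft_force': array([0.08971532, 0.29383295, 0.13601259]), 'torque': array([-0.00899152, -0.01526067, -0.03375124]), 'grasp_force': 0.0, 'opening': 0.0879898106016359}
side 44.147516217991864 280.74264029864287 212.99186728750374 [[ 0.99922496 -0.03809284  0.00992018]
 [-0.0128156  -0.55310411 -0.83301357]
 [ 0.03721874  0.83224082 -0.55316362]] [-0.50699943  0.12489382  0.97579058]
top 53.98384708853136 274.7714826740248 205.58305280735007 [[ 0.00101458 -0.99978209 -0.02085069]
 [-0.99153347  0.00170164 -0.12984021]
 [ 0.1298474   0.02080589 -0.99131568]] [0.13381336 0.52488672 1.00973065]
```

View pics/side0.png

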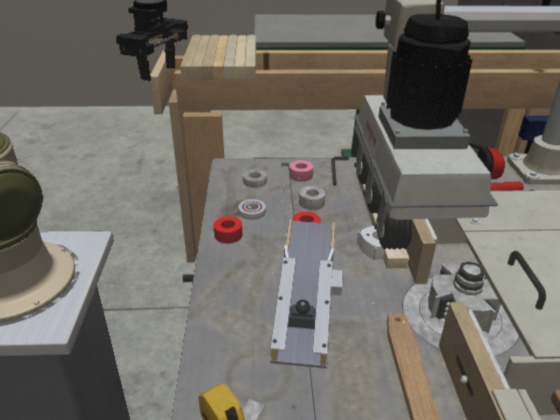

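View pics/top0.png

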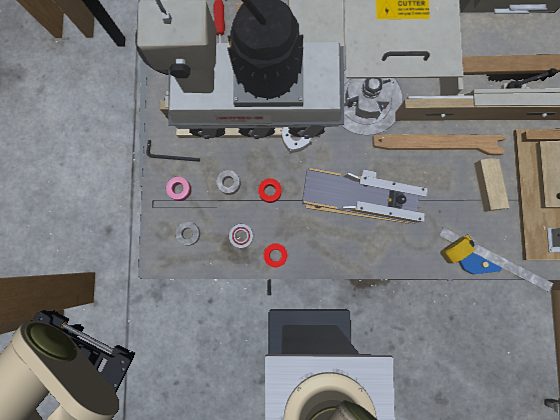

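The side view shows two plain grey rings at (255,178) and (312,197), and the bearing at (252,208). There are pink and red look-alikes at (301,170), (228,229) and (306,219). In the top view the grey rings are at (187,233) and (228,182), and the bearing is at (241,236). The chute's upper end is near (305,187) in the top view and runs right to (425,205). Next I'll confirm which ring is thick in an enlarged crop.

```bash
cat > h.py <<'E'
import numpy as np,cv2,pickle
def f(s): return s["image"].shape[0]/2/np.tan(np.radians(s["vertical_fov"])/2)
def proj(s,X):
    c=np.asarray(X)@s["R"].T+s["t"]; return c[...,:2]/c[...,2:]*f(s)+[s["cx"],s["cy"]]
def ray(s,uv):
    d=s["R"].T@np.array([(uv[0]-s["cx"])/f(s),(uv[1]-s["cy"])/f(s),1]); return -s["R"].T@s["t"],d
def onz(s,uv,z):
    o,d=ray(s,uv); return o+d*(z-o[2])/d[2]
def tri(s1,u1,s2,u2):
    o1,d1=ray(s1,u1);o2,d2=ray(s2,u2)
    k=np.linalg.lstsq(np.c_[d1,-d2],o2-o1,rcond=None)[0]
    a,b=o1+k[0]*d1,o2+k[1]*d2; return (a+b)/2,np.linalg.norm(a-b)
E
python3 - <<'E'
import pickle,cv2,numpy as np
from h import *
d=pickle.load(open("s0.pkl","rb"))
a=cv2.resize(d["side"]["image"][155:225,225:345],None,fx=5,fy=5,interpolation=cv2.INTER_CUBIC)
b=cv2.resize(d["top"]["image"][165:225,295:435],None,fx=4.3,fy=4.0,interpolation=cv2.INTER_CUBIC)
b=cv2.resize(b,(600,240))
cv2.imwrite("pics/c.png",np.vstack([a[:350],b]))
cc=cv2.resize(d["side"]["image"][215:365,260:350],None,fx=4,fy=4,interpolation=cv2.INTER_CUBIC)
bb=cv2.resize(d["top"]["image"][160:230,165:265],None,fx=4,fy=4,interpolation=cv2.INTER_CUBIC)
can=np.zeros((600,780,3),np.uint8);can[:,:360]=cc;can[:280,370:770]=bb;cv2.imwrite("pics/c2.png",can)
for u in[(187,233),(228,182),(241,236)]: print(onz(d["top"],u,0.02))
for u in[(255,176),(312,194),(252,206)]: print(onz(d["side"],u,0.02))
E
```

```text
[0.45649977 0.35888377 0.02      ]
[0.5890132  0.25562667 0.02      ]
[0.44879663 0.22013285 0.02      ]
[0.45720643 0.34944302 0.02      ]
[0.58994664 0.26189056 0.02      ]
[0.45094314 0.21353304 0.02      ]
```

View pics/c.png

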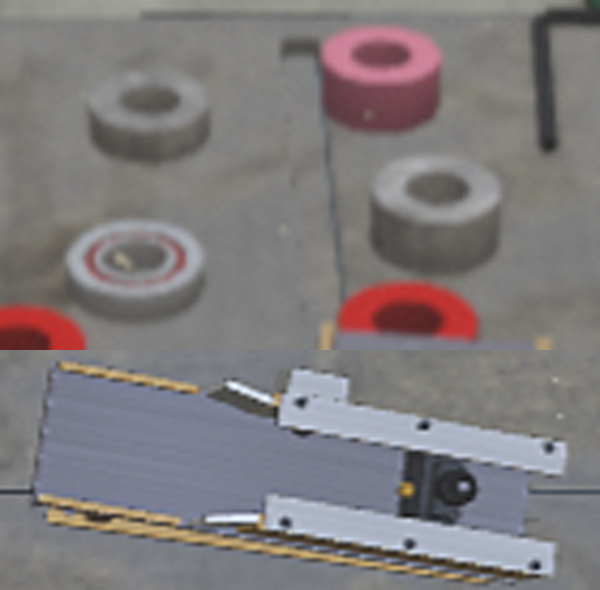

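View pics/c2.png

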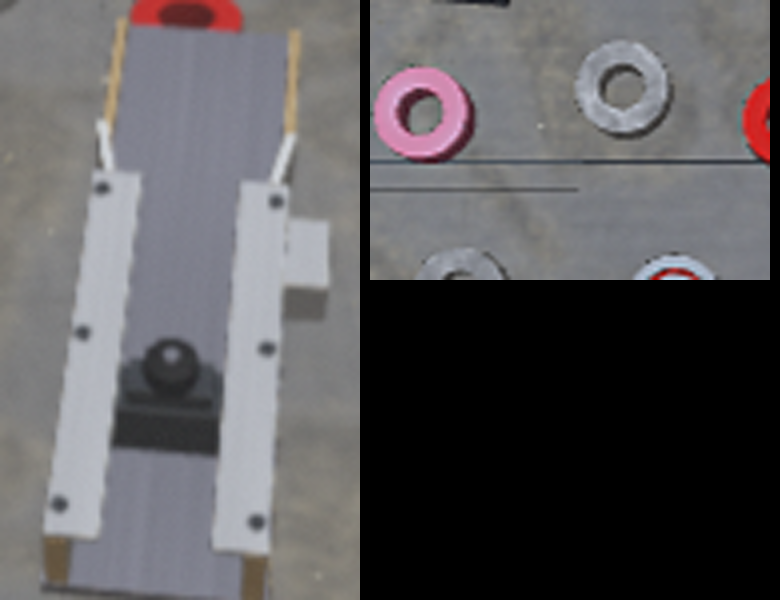

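Candidates for the thick ring in the side view:
- **(312,197):** plain grey, wall height about half its width. This fits, and the crop confirms it.
- **(255,178):** plain grey but thinner, so it is the thin ring.
- **(252,208):** the bearing.
- **(301,170), (228,229) and (306,219):** pink and red decoys.

The brake housing is on the chute's +X side. The stop's knob and brass plunger are visible at about (401,200) and (389,200) in the top view.

Run:
```python
import pickle
from h import *
from scipy.optimize import least_squares
d=pickle.load(open("s0.pkl","rb"));S,T=d["side"],d["top"]
print("ring top",tri(S,(312.2,192.6),T,(228,181.75)),onz(S,(312.2,192.6),.03),onz(T,(228,181.75),.03))
s=lambda x,y:(260+x/4,215+y/4); t=lambda x,y:(295+x/4.286,165+(y-350)/4)
print("orig",tri(S,s(208,28.5),T,t(47,432)),onz(S,s(208,28.5),.082),onz(T,t(47,432),.082))
c=np.cos(np.radians(12));q=np.sin(np.radians(12))
def W(p,X):
    x,y,z=X; a=x*c+z*q; h=-x*q+z*c
    return np.array([p[0]+a*np.cos(p[2])-y*np.sin(p[2]),p[1]+a*np.sin(p[2])+y*np.cos(p[2]),.082+h])
obs=[(S,s(208,28.5),(0,0,0)),(T,t(47,432),(0,0,0)),
 (S,s(100,540),(.3,-.021,.038)),(S,s(213,549),(.3,.021,.038)),
 (T,t(563,473),(.3,.021,.038)),(T,t(557,546),(.3,-.021,.038)),
 (S,s(141,173),(.122,-.021,.038)),(S,s(240,182),(.122,.021,.038)),(T,t(280,428),(.122,.021,.038)),(T,t(268,495),(.122,-.021,.038))]
r=lambda p:np.concatenate([proj(a,W(p,X))-u for a,u,X in obs])
o=least_squares(r,[.58,.1,-1.72],loss="soft_l1");p=o.x;np.save("tr.npy",p)
print("trough",p[:2],np.degrees(p[2]));print(r(p).reshape(-1,2).round(1))
# stop: knob top centre z=57, plunger
print("knob T px",t(457,485),[(x,proj(T,W(p,(x+.011,0,.057))).round(1)) for x in(.215,.235,.245,.255,.275)])
print("knob S px",s(172,352),[(x,proj(S,W(p,(x+.011,0,.057))).round(1)) for x in(.215,.235,.245,.255,.275)])
for x in(.045,.07):print("deck",x,W(p,(x,0,0)))
```

```text
ring top (array([0.58876813, 0.25453705, 0.02817316]), np.float64(0.0012813189583330417)) [0.58907424 0.25174066 0.03      ] [0.58776777 0.25427048 0.03      ]
orig (array([0.56853289, 0.05678597, 0.08222725]), np.float64(0.0010882612779803701)) [0.56912392 0.0572574  0.082     ] [0.56802102 0.05677544 0.082     ]
trough [0.56828539 0.0572748 ] -98.39517803401306
[[-0.4  0. ]
 [-0.2 -0.1]
 [-0.4  0.1]
 [-0.2  0.5]
 [ 0.9  0.4]
 [ 0.6 -1.2]
 [ 0.  -0.9]
 [-0.2 -1.3]
 [-0.5 -1. ]
 [ 0.2 -0.6]]
knob T px (401.6262249183388, 198.75) [(0.215, array([402.6, 198.5])), (0.235, array([410.3, 199.9])), (0.245, array([414.1, 200.6])), (0.255, array([417.9, 201.3])), (0.275, array([425.5, 202.7]))]
knob S px (303.0, 303.0) [(0.215, array([302.9, 302.3])), (0.235, array([301.9, 313.2])), (0.245, array([301.4, 318.8])), (0.255, array([300.9, 324.5])), (0.275, array([299.8, 336.3]))]
deck 0.045 [0.56185897 0.01372982 0.07264397]
deck 0.07 [ 0.55828874 -0.01046184  0.06744618]
```

```bash
python3 -m handwheel '[[0,0,0,8.06,0.088],[0,0,0,8.06,0.088],[0,0,0,8.06,0.088],[0,0,0,8.06,0.088],[0,0,0,8.06,0.088],[0,0,0,8.06,0.088],[0,0,0,8.06,0.088],[0,0,0,8.06,0.088],[0,0,0,8.06,0.088],[0,0,0,0,0.088]]' 20
cat > go.py <<'E'
import sys,numpy as np
from workcell import readout
s=readout.read_state();P=s["position"];w=s["orientation"][2]
tx=np.array([np.cos(w),np.sin(w)]);ty=np.array([np.sin(w),-np.cos(w)])
g=np.array([float(a) for a in sys.argv[1:4]]);d=g-P
print("rel",(d[:2]@tx).round(4),(d[:2]@ty).round(4),(-d[2]).round(4),"pos",P.round(4),"yaw",np.degrees(w).round(2),"rp",s["orientation"][:2].round(4),"F",s["ft_force"].round(2),"t",s["t"],"q",s["qpos"].round(2),"op",s["opening"])
E
python3 go.py .5885 .2535 .010
```

```text
t: 1.1
position: [0.2292, 0.4722, 0.2384]
orientation: [-3.141, 0.001, 1.422]
ft_force: [0.4, 0.3, 0.3]
opening: 0.0877
grasp_force: 0.0
rel -0.1632 0.3877 0.2284 pos [0.2292 0.4722 0.2384] yaw 81.5 rp [-3.1413e+00  6.0000e-04] F [0.39 0.28 0.27] t 1.1 q [ 0.9   0.31  1.5  -0.    1.33  1.04] op 0.08770866875904844
```

```bash
python3 -m handwheel '[[-0.0181,0.0431,0.01,0,0.088],[-0.0181,0.0431,0.01,0,0.088],[-0.0181,0.0431,0.01,0,0.088],[-0.0181,0.0431,0.01,0,0.088],[-0.0181,0.0431,0.01,0,0.088],[-0.0181,0.0431,0.01,0,0.088],[-0.0181,0.0431,0.01,0,0.088],[-0.0181,0.0431,0.01,0,0.088],[-0.0184,0.0429,0.01,0,0.088],[0,0,0,0,0.088]]' >/dev/null
python3 go.py .5885 .2535 .011
```

```text
rel 0.0028 -0.0037 0.1351 pos [0.5917 0.2502 0.1461] yaw 81.53 rp [-3.1396e+00  1.7000e-03] F [-0.76  0.2  -0.09] t 2.1 q [ 0.22  0.65  1.23 -0.    1.27  0.37] op 0.08817363667103072
```

```bash
python3 -m handwheel '[[0,0,0,0,0.088],[0.0025,-0.003,0.015,0,0.088],[0,0,0.02,0,0.088],[0,0,0.02,0,0.088],[0,0,0.02,0,0.088],[0,0,0.01,0,0.088],[0,0,0,0,0.088],[0,0,0,0,0.088],[0,0,0,0,0.088],[0,0,0,0,0.088]]' >/dev/null
python3 go.py .5885 .2535 .011
python3 - <<'E'
from workcell import cams
import cv2,pickle,numpy as np
d={n:cams.snapshot(n) for n in("side","top")};pickle.dump(d,open("s1.pkl","wb"))
a=cv2.resize(d["side"]["image"][130:230,250:380],None,fx=4,fy=4);b=cv2.resize(d["top"]["image"][150:215,195:263],None,fx=4,fy=4)
o=np.zeros((400,800,3),np.uint8);o[:400,:520]=a;o[:260,525:797]=b;cv2.imwrite("pics/g1.png",o)
E
```

```text
rel -0.0033 0.0025 0.0537 pos [0.5865 0.2571 0.0647] yaw 81.59 rp [ 3.1403e+00 -5.0000e-04] F [-0.41 -0.07  0.34] t 3.1 q [0.23 0.73 1.31 0.   1.1  0.38] op 0.0880062267260338
```

View pics/g1.png

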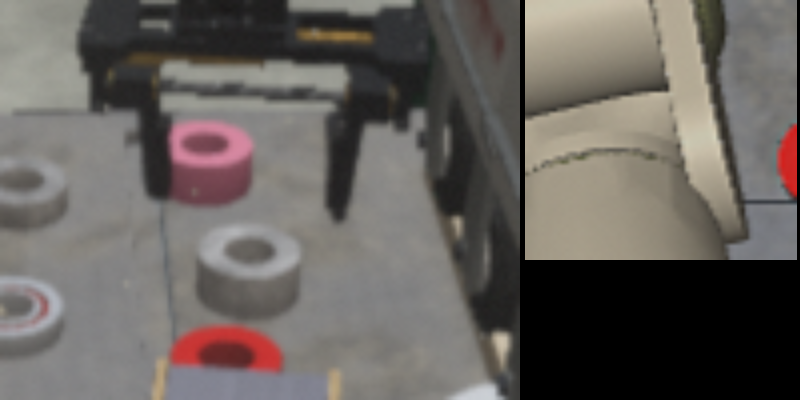

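The side crop shows the open fingers straddling the thick ring. Their midpoint is near crop column 248, which matches the ring's centre, and the drill press is clear to the right. I'll take out the 3 mm offset, go down and grip.

```bash
python3 -m handwheel '[[-0.003,0.0025,0.01,0,0.088],[0,0,0.015,0,0.088],[0,0,0.015,0,0.088],[0,0,0.01,0,0.088],[0,0,0.003,0,0.088],[0,0,0,0,0.088],[0,0,0,0,0.088],[0,0,0,0,0.05],[0,0,0,0,0.05],[0,0,0,0,0.05]]' 15 >/dev/null
python3 go.py .5885 .2535 .011
python3 -m handwheel '[[0,0,0,0,0.05],[0,0,0,0,0.05],[0,0,0,0,0.05],[0,0,0,0,0.05],[0,0,-0.005,0,0.05],[0,0,-0.02,0,0.05],[0,0,-0.03,0,0.05],[0,0,-0.03,0,0.05],[0,0,-0.03,0,0.05],[0,0,-0.015,0,0.05]]'
python3 go.py .5619 .0137 .150
```

```text
rel -0.0002 0.0001 0.0 pos [0.5884 0.2537 0.011 ] yaw 81.58 rp [ 3.1411e+00 -2.0000e-04] F [ 0.03 -0.14  0.25] t 4.2 q [0.22 0.8  1.34 0.   1.   0.37] op 0.06651088078895176
t: 5.2
position: [0.5888, 0.2538, 0.1436]
orientation: [3.139, -0.001, 1.424]
ft_force: [0.9, -0.7, -2.1]
opening: 0.0593
grasp_force: 15.0
rel -0.2415 0.0085 -0.0064 pos [0.5888 0.2538 0.1436] yaw 81.58 rp [ 3.1386e+00 -1.2000e-03] F [ 0.91 -0.68 -2.1 ] t 5.2 q [0.22 0.65 1.24 0.   1.25 0.37] op 0.05927756442418968
```

```bash
python3 -m handwheel '[[-0.015,0.001,0,0,0.05],[-0.0325,0.001,-0.003,0,0.05],[-0.0325,0.001,0,0,0.05],[-0.0325,0.001,0,0,0.05],[-0.0325,0.001,0,0,0.05],[-0.0325,0.001,0,0,0.05],[-0.0325,0.001,0,0,0.05],[-0.02,0.001,0,0,0.05],[-0.0115,0.0005,0,0,0.05],[0,0,0,0,0.05]]'  >/dev/null
python3 go.py .5619 .0137 .092
python3 -m handwheel '[[0,0,0,0,0.05],[0,0,0,0,0.05],[0,0,0.01,0,0.05],[0,0,0.015,0,0.05],[0,0,0.012,0,0.05],[0,0,0.005,0,0.05],[0,0,0,0,0.05],[0,0,0,0,0.05],[0,0,0,0,0.05],[0,0,0,0,0.05]]' 6  >/dev/null
python3 go.py .5619 .0137 .092
```

```text
rel 0.0017 0.001 0.0509 pos [0.5607 0.0122 0.1429] yaw 81.46 rp [-3.1401e+00  1.0000e-04] F [ 0.6   0.7  -2.41] t 6.2 q [-0.19  0.48  1.52 -0.    1.15 -0.04] op 0.05982084646426748
rel 0.0003 0.0004 0.0102 pos [0.5615 0.0135 0.1022] yaw 81.57 rp [3.1407 0.    ] F [-0.26  0.08 -1.71] t 7.2 q [-0.18  0.53  1.55 -0.    1.06 -0.04] op 0.05967683639212944
```

```bash
python3 -m handwheel '[[0,0,0.005,0,0.05],[0,0,0.003,0,0.05],[0,0,0.002,0,0.05],[0,0,0.002,0,0.05],[0,0,0.001,0,0.05],[0,0,0.001,0,0.05],[0,0,0,0,0.05],[0,0,0,0,0.05],[0,0,0,0,0.05],[0,0,0,0,0.05]]' 6  >/dev/null
python3 go.py .5619 .0137 .084
python3 - <<'E'
from workcell import cams
import cv2
im=cams.snapshot("side")["image"];cv2.imwrite("pics/p1.png",cv2.resize(im[170:290,240:380],None,fx=5,fy=5))
E
```

```text
rel 0.0003 0.0005 0.0038 pos [0.5614 0.0135 0.0878] yaw 81.57 rp [3.1413 0.    ] F [ 0.65 -1.61  0.03] t 8.2 q [-0.18  0.55  1.57 -0.    1.02 -0.04] op 0.059844896978422435
```

View pics/p1.png

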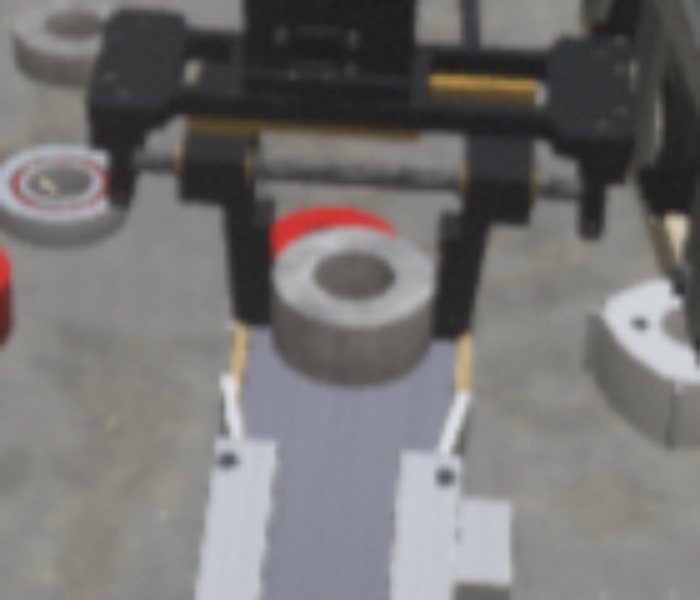

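The ring, at crop (355,300), is centred between the deck lips and its weight has transferred to the floor. The fingers sit just above the lips. I'll lower 3.5 mm more to swivel it flat, then open and rise.

```bash
python3 -m handwheel '[[0,0,0.001,0,0.05],[0,0,0.001,0,0.05],[0,0,0.001,0,0.05],[0,0,0.0005,0,0.05],[0,0,0,0,0.05],[0,0,0,0,0.05],[0,0,0,0,0.064],[0,0,0,0,0.075],[0,0,0,0,0.078],[0,0,0,0,0.078]]' 6  >/dev/null
python3 go.py .5619 .0137 .084
python3 -m handwheel '[[0,0,0,0,0.078],[0,0,-0.01,0,0.078],[0,0,-0.02,0,0.078],[0,0,-0.02,0,0.078],[0,0,-0.02,0,0.078],[0,0,-0.01,0,0.078],[0.03,0,0,0,0.03],[0.03,0,0,0,0],[0.02,0,0,0,0],[0.01,0,0,0,0]]' 6  >/dev/null
python3 -m handwheel '[[0,0,0,-8.2,0],[0,0,0,-8.2,0],[0,0,0,-8.2,0],[0,0,0,-8.2,0],[0,0,0,-8.2,0],[0,0,0,-8.2,0],[0,0,0,-8.2,0],[0,0,0,-8.2,0],[0,0,0,-8.2,0],[0,0,0,-8.2,0]]' 20 >/dev/null
python3 - <<'E'
from workcell import cams
from h import *
d={n:cams.snapshot(n) for n in("side","top")};pickle.dump(d,open("s2.pkl","wb"))
a=cv2.resize(d["side"]["image"][185:325,245:360],None,fx=4,fy=4);b=cv2.resize(d["top"]["image"][150:220,290:375],None,fx=3.8,fy=3.8)
o=np.zeros((560,800,3),np.uint8);o[:,:460]=a;o[:266,470:470+b.shape[1]]=b;cv2.imwrite("pics/p2.png",o)
E
python3 go.py .5619 .0137 .084
```

```text
rel 0.0002 0.0006 0.0002 pos [0.5613 0.0136 0.0842] yaw 81.58 rp [-3.1415e+00 -1.0000e-04] F [ 0.59 -0.42 -0.12] t 9.25 q [-0.18  0.56  1.57  0.    1.02 -0.04] op 0.07807226203127672
rel -0.0129 -0.0883 0.0802 pos [0.5744 0.1021 0.1642] yaw 163.62 rp [-3.1414e+00 -2.0000e-04] F [-0.65  0.38 -0.1 ] t 11.35 q [-0.02  0.5   1.42 -0.    1.22 -1.31] op 0.00026115771299348926
```

View pics/p2.png

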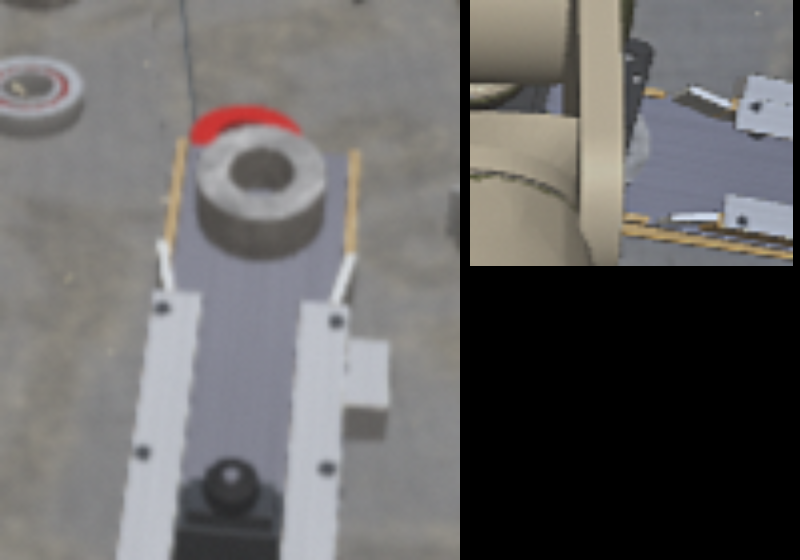

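The ring lies flat and released on the deck, centred at side crop (262,190), and the slot ahead is open. Next I bring the closed fingers down behind it.

```bash
cat > sl.py <<'E'
import numpy as np
from workcell import readout
s=readout.read_state();p=np.load("tr.npy");P=s["position"]-[p[0],p[1],.082]
u=np.array([np.cos(p[2]),np.sin(p[2])]);v=np.array([-u[1],u[0]])
a=P[:2]@u;x=a/np.cos(np.radians(12));F=s["ft_force"]
print("trough x(vert. below TCP)",(x*1e3).round(1),"y",(P[:2]@v*1e3).round(1),"height",((P[2]+a*np.tan(np.radians(12)))*1e3).round(1),"Falong",(F[:2]@u).round(2),"Fy",(F[:2]@v).round(2),"Fz",F[2].round(2),"t",s["t"],"yaw",np.degrees(s["orientation"][2]).round(1))
E
python3 -m handwheel '[[0,0,0,-8,0],[0,0,0,0,0],[0,0,0,0,0],[0,0,0,0,0],[0,0,0,0,0],[0,0,0,0,0],[0,0,0,0,0],[0,0,0,0,0],[0,0,0,0,0],[0,0,0,0,0]]'>/dev/null
python3 sl.py
python3 - <<'E'
import numpy as np,subprocess
p=np.load("tr.npy");a=-.012*np.cos(np.radians(12))
print(subprocess.run(["python3","go.py",str(p[0]+a*np.cos(p[2])),str(p[1]+a*np.sin(p[2])),str(.082+.012*np.sin(np.radians(12))+.007)],capture_output=True,text=True,cwd=".").stdout)
E
```

```text
trough x(vert. below TCP) -46.7 y -0.5 height 72.5 Falong 0.5 Fy 0.19 Fz -0.38 t 12.35 yaw 171.6
rel -0.0005 -0.034 0.0727 pos [0.5745 0.1025 0.1642] yaw 171.57 rp [-3.1416  0.    ] F [ 0.12 -0.52 -0.38] t 12.35 q [-0.02  0.5   1.42 -0.    1.22 -1.45] op 0.0005803140863260366
```

```bash
python3 -m handwheel '[[0,-0.01,0.005,0,0],[0,-0.01,0.015,0,0],[0,-0.007,0.02,0,0],[0,0,0.015,0,0],[0,0,0.01,0,0],[0,0,0.006,0,0],[0,0,0,0,0],[0,0,0,0,0],[0,0,0,0,0],[0,0,0,0,0]]'>/dev/null
python3 sl.py
python3 -m handwheel '[[0,-0.00978,0.00208,0,0],[0,-0.00978,0.00208,0,0],[0,-0.00978,0.00208,0,0],[0,-0.00978,0.00208,0,0],[0,-0.00978,0.00208,0,0],[0,-0.00489,0.00104,0,0],[0,0,0,0,0],[0,0,0,0,0],[0,0,0,0,0],[0,0,0,0,0]]'
python3 sl.py
```

```text
trough x(vert. below TCP) -19.2 y -0.3 height 7.7 Falong 0.08 Fy 0.6 Fz -0.31 t 13.35 yaw 171.6
t: 14.35
position: [0.5627, 0.0229, 0.0818]
orientation: [3.142, 0.0, 2.995]
ft_force: [0.2, -0.6, -0.4]
opening: 0.0006
grasp_force: 0.0
trough x(vert. below TCP) 35.6 y -0.6 height 7.2 Falong 0.58 Fy 0.29 Fz -0.37 t 14.35 yaw 171.6
```

```bash
python3 -m handwheel '[[0,-0.00489,0.00104,0,0],[0,-0.00489,0.00104,0,0],[0,-0.00489,0.00104,0,0],[0,-0.00489,0.00104,0,0],[0,-0.00489,0.00104,0,0],[0,-0.00489,0.00104,0,0],[0,-0.00489,0.00104,0,0],[0,-0.00489,0.00104,0,0],[0,0,0,0,0],[0,0,0,0,0]]' >/dev/null
python3 sl.py
python3 - <<'E'
from workcell import cams
from h import *
d={n:cams.snapshot(n) for n in("side","top")};pickle.dump(d,open("s3.pkl","wb"))
a=cv2.resize(d["side"]["image"][185:325,245:360],None,fx=4,fy=4);b=cv2.resize(d["top"]["image"][150:230,330:420],None,fx=3.6,fy=3.6)
o=np.zeros((560,800,3),np.uint8);o[:,:460]=a;o[:b.shape[0],470:470+b.shape[1]]=b;cv2.imwrite("pics/p3.png",o)
E
```

```text
trough x(vert. below TCP) 76.0 y -0.6 height 7.2 Falong 0.69 Fy -0.28 Fz 0.2 t 15.35 yaw 171.6
```

View pics/p3.png

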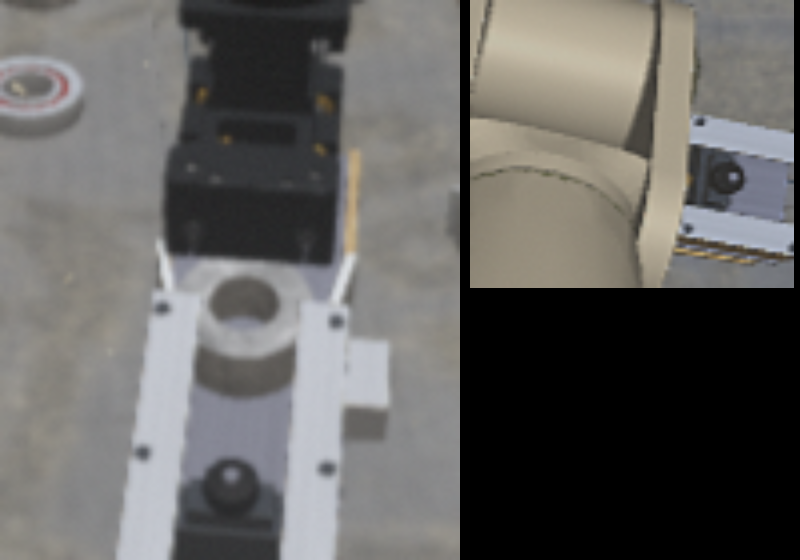

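The ring is half under the rails and centred. Its bore is at crop (244,302), which is side pixel (306,260.5). I'll use this to calibrate the offset from fingers to ring.

Run:
```python
from h import *
d=pickle.load(open("s3.pkl","rb"));p=np.load("tr.npy");c,q=np.cos(np.radians(12)),np.sin(np.radians(12))
R=np.array([[np.cos(p[2]),-np.sin(p[2]),0],[np.sin(p[2]),np.cos(p[2]),0],[0,0,1]])@np.array([[c,0,q],[0,1,0],[-q,0,c]])
def T(s,uv,z):
    o,dd=ray(s,uv);o=R.T@(o-[p[0],p[1],.082]);dd=R.T@dd;return o+dd*(z-o[2])/dd[2]
S=d["side"]
print("ring",T(S,(306,260.5),.03)*1e3)
# stop: top edges z=32 upslope edge crop row ~ 483?
print("knob",T(S,(245+231/4,185+470/4),.057)*1e3, "top-face upslope edge",T(S,(245+231/4,185+480/4),.032)*1e3,T(S,(245+231/4,185+520/4),.032)*1e3)
```

```text
ring [120.52355122  -2.48939554  30.        ]
knob [226.40266887  -0.27523844  57.        ] top-face upslope edge [213.88831374  -0.81873359  32.        ] [232.6058863    0.65095672  32.        ]
```

```bash
python3 -m handwheel '[[0,-0.00293,0.00062,0,0],[0,-0.00293,0.00062,0,0],[0,-0.00293,0.00062,0,0],[0,-0.00293,0.00062,0,0],[0,-0.00293,0.00062,0,0],[0,-0.00293,0.00062,0,0],[0,-0.00293,0.00062,0,0],[0,-0.00293,0.00062,0,0],[0,0,0,0,0],[0,0,0,0,0]]' >/dev/null
python3 sl.py
python3 -m handwheel '[[0,-0.00196,0.00042,0,0],[0,-0.00196,0.00042,0,0],[0,-0.00196,0.00042,0,0],[0,-0.00196,0.00042,0,0],[0,-0.00196,0.00042,0,0],[0,-0.00196,0.00042,0,0],[0,-0.00196,0.00042,0,0],[0,0,0,0,0],[0,0,0,0,0],[0,0,0,0,0]]' >/dev/null
python3 sl.py
```

```text
trough x(vert. below TCP) 100.2 y -0.6 height 7.3 Falong 0.17 Fy -0.04 Fz 0.24 t 16.45 yaw 171.6
trough x(vert. below TCP) 114.0 y -0.7 height 7.2 Falong -0.17 Fy 0.0 Fz 0.75 t 17.45 yaw 171.6
```

```bash
cat > prof.py <<'E'
from h import *
from workcell import cams
p=np.load("tr.npy");c,q=np.cos(np.radians(12)),np.sin(np.radians(12))
R=np.array([[np.cos(p[2]),-np.sin(p[2]),0],[np.sin(p[2]),np.cos(p[2]),0],[0,0,1]])@np.array([[c,0,q],[0,1,0],[-q,0,c]])
s=cams.snapshot("side");pickle.dump(s,open("sp.pkl","wb"))
xs=np.arange(90,236,3)
for z in(.03,):
  X=np.c_[xs/1e3,0*xs-.001,0*xs+z]@R.T+[p[0],p[1],.082]
  uv=proj(s,X).astype(np.float32)
  g=cv2.remap(cv2.cvtColor(s["image"],cv2.COLOR_BGR2GRAY),uv[None,:,0],uv[None,:,1],cv2.INTER_LINEAR)[0]
  print(" ".join(f"{x}:{v}" for x,v in zip(xs,g)))
E
python3 prof.py
```

```text
90:57 93:58 96:55 99:43 102:39 105:38 108:42 111:41 114:42 117:40 120:40 123:40 126:42 129:42 132:43 135:52 138:110 141:135 144:101 147:92 150:92 153:89 156:85 159:87 162:93 165:124 168:138 171:147 174:160 177:159 180:165 183:170 186:143 189:100 192:97 195:95 198:89 201:72 204:67 207:117 210:128 213:88 216:63 219:62 222:53 225:44 228:47 231:54 234:61
```

```bash
python3 -m handwheel '[[0,-0.00196,0.00042,0,0],[0,-0.00196,0.00042,0,0],[0,-0.00196,0.00042,0,0],[0,-0.00196,0.00042,0,0],[0,-0.00196,0.00042,0,0],[0,-0.00196,0.00042,0,0],[0,-0.00196,0.00042,0,0],[0,0,0,0,0],[0,0,0,0,0],[0,0,0,0,0]]' >/dev/null
python3 sl.py; python3 prof.py
python3 -m handwheel '[[0,-0.00098,0.00021,0,0],[0,-0.00098,0.00021,0,0],[0,-0.00098,0.00021,0,0],[0,-0.00098,0.00021,0,0],[0,-0.00098,0.00021,0,0],[0,0,0,0,0],[0,0,0,0,0],[0,0,0,0,0],[0,0,0,0,0],[0,0,0,0,0]]' >/dev/null
python3 sl.py; python3 prof.py
```

```text
trough x(vert. below TCP) 127.9 y -0.6 height 7.2 Falong -1.35 Fy -0.43 Fz -0.1 t 18.5 yaw 171.6
90:57 93:57 96:56 99:58 102:57 105:59 108:58 111:56 114:48 117:42 120:40 123:42 126:40 129:40 132:40 135:43 138:43 141:43 144:42 147:43 150:51 153:106 156:124 159:94 162:94 165:91 168:88 171:85 174:89 177:109 180:134 183:141 186:154 189:161 192:159 195:168 198:165 201:118 204:69 207:116 210:127 213:89 216:64 219:62 222:53 225:43 228:45 231:53 234:61
trough x(vert. below TCP) 132.9 y -0.6 height 7.2 Falong 0.93 Fy 0.72 Fz 0.38 t 19.55 yaw 171.6
90:46 93:54 96:58 99:57 102:57 105:58 108:59 111:58 114:59 117:60 120:50 123:40 126:42 129:42 132:42 135:41 138:42 141:41 144:42 147:44 150:43 153:43 156:58 159:122 162:105 165:93 168:93 171:88 174:86 177:88 180:100 183:129 186:138 189:141 192:159 195:161 198:161 201:125 204:72 207:116 210:129 213:89 216:64 219:61 222:53 225:42 228:43 231:51 234:63
```

```bash
for i in 1; do :; done
python3 -m handwheel '[[0,-0.00098,0.00021,0,0],[0,-0.00098,0.00021,0,0],[0,-0.00049,0.0001,0,0],[0,-0.00049,0.0001,0,0],[0,0,0,0,0],[0,0,0,0,0],[0,0,0,0,0],[0,0,0,0,0],[0,0,0,0,0],[0,0,0,0,0]]' >/dev/null
python3 sl.py
python3 -m handwheel '[[0,-0.00098,0.00021,0,0],[0,-0.00049,0.0001,0,0],[0,-0.00049,0.0001,0,0],[0,0,0,0,0],[0,0,0,0,0],[0,0,0,0,0],[0,0,0,0,0],[0,0,0,0,0],[0,0,0,0,0],[0,0,0,0,0]]' >/dev/null
python3 sl.py;python3 prof.py
```

```text
trough x(vert. below TCP) 135.9 y -0.6 height 7.2 Falong 0.13 Fy 0.15 Fz 0.62 t 20.6 yaw 171.6
trough x(vert. below TCP) 137.9 y -0.6 height 7.2 Falong -0.51 Fy -0.4 Fz 0.1 t 21.6 yaw 171.6
90:39 93:39 96:47 99:57 102:58 105:56 108:56 111:57 114:57 117:58 120:58 123:54 126:45 129:42 132:40 135:41 138:42 141:40 144:42 147:42 150:43 153:42 156:42 159:44 162:61 165:97 168:95 171:92 174:92 177:88 180:86 183:89 186:112 189:137 192:139 195:153 198:162 201:118 204:70 207:116 210:127 213:89 216:63 219:61 222:52 225:44 228:43 231:52 234:63
```

```bash
python3 -m handwheel '[[0,-0.00098,0.00021,0,0],[0,-0.00049,0.0001,0,0],[0,-0.00049,0.0001,0,0],[0,0,0,0,0],[0,0,0,0,0],[0,0,0,0,0],[0,0,0,0,0],[0,0,0,0,0],[0,0,0,0,0],[0,0,0,0,0]]' >/dev/null
python3 sl.py
python3 -m handwheel '[[0,-0.00049,0.0001,0,0],[0,-0.00049,0.0001,0,0],[0,0,0,0,0],[0,0,0,0,0],[0,0,0,0,0],[0,0,0,0,0],[0,0,0,0,0],[0,0,0,0,0],[0,0,0,0,0],[0,0,0,0,0]]' >/dev/null
python3 sl.py
```

```text
trough x(vert. below TCP) 139.9 y -0.6 height 7.2 Falong -0.14 Fy 0.27 Fz 0.07 t 22.65 yaw 171.6
trough x(vert. below TCP) 140.9 y -0.6 height 7.2 Falong -0.5 Fy -0.1 Fz 0.48 t 23.65 yaw 171.6
```

```bash
python3 -m handwheel '[[0,-0.00049,0.0001,0,0],[0,-0.00049,0.0001,0,0],[0,0,0,0,0],[0,0,0,0,0],[0,0,0,0,0],[0,0,0,0,0],[0,0,0,0,0],[0,0,0,0,0],[0,0,0,0,0],[0,0,0,0,0]]' >/dev/null
python3 sl.py
```

```text
trough x(vert. below TCP) 141.9 y -0.6 height 7.2 Falong -0.71 Fy 0.4 Fz -0.32 t 24.65 yaw 171.6
```

```bash
python3 -m handwheel '[[0,-0.00049,0.0001,0,0],[0,-0.00049,0.0001,0,0],[0,0,0,0,0],[0,0,0,0,0],[0,0,0,0,0],[0,0,0,0,0],[0,0,0,0,0],[0,0,0,0,0],[0,0,0,0,0],[0,0,0,0,0]]' >/dev/null
python3 sl.py;python3 prof.py
```

```text
trough x(vert. below TCP) 142.9 y -0.6 height 7.2 Falong -0.9 Fy 0.05 Fz 0.18 t 25.65 yaw 171.6
90:39 93:36 96:37 99:40 102:47 105:55 108:57 111:57 114:57 117:55 120:58 123:58 126:57 129:58 132:48 135:39 138:42 141:42 144:41 147:41 150:42 153:42 156:43 159:42 162:43 165:45 168:76 171:103 174:92 177:93 180:89 183:85 186:88 189:92 192:127 195:138 198:140 201:110 204:70 207:118 210:128 213:89 216:63 219:61 222:53 225:43 228:43 231:52 234:62
```

```bash
python3 -m handwheel '[[0,-0.00049,0.0001,0,0],[0,0,0,0,0],[0,0,0,0,0],[0,0,0,0,0],[0,0,0,0,0],[0,0,0,0,0],[0,0,0,0,0],[0,0,0,0,0],[0,0,0,0,0],[0,0,0,0,0]]' >/dev/null
python3 sl.py
```

```text
trough x(vert. below TCP) 143.4 y -0.6 height 7.2 Falong 0.09 Fy 0.3 Fz -0.06 t 26.7 yaw 171.6
```

```bash
python3 -m handwheel '[[0,-0.00049,0.0001,0,0],[0,0,0,0,0],[0,0,0,0,0],[0,0,0,0,0],[0,0,0,0,0],[0,0,0,0,0],[0,0,0,0,0],[0,0,0,0,0],[0,0,0,0,0],[0,0,0,0,0]]' >/dev/null
python3 sl.py
```

```text
trough x(vert. below TCP) 143.9 y -0.6 height 7.3 Falong -2.31 Fy 0.29 Fz 0.77 t 27.7 yaw 171.6
```

```bash
python3 -m handwheel '[[0,-0.00049,0.0001,0,0],[0,0,0,0,0],[0,0,0,0,0],[0,0,0,0,0],[0,0,0,0,0],[0,0,0,0,0],[0,0,0,0,0],[0,0,0,0,0],[0,0,0,0,0],[0,0,0,0,0]]' >/dev/null
python3 sl.py
```

```text
trough x(vert. below TCP) 144.2 y -0.6 height 7.2 Falong -4.66 Fy 0.9 Fz 1.58 t 28.7 yaw 171.6
```

Hard contact: the force rises to 4.7 N exactly where the ring should seat (x≈185). I'll back off slowly and then check.

```bash
python3 -m handwheel '[[0,0.0005,-0.0001,0,0],[0,0.001,-0.0002,0,0],[0,0.003,-0.0006,0,0],[0,0.005,-0.001,0,0],[0,0.01,-0.002,0,0],[0,0.005,-0.02,0,0],[0,0,-0.03,0,0],[0,0,-0.04,0,0],[0,0.04,-0.02,0,0],[0,0.04,0,0,0]]' >/dev/null
python3 -m handwheel '[[0,0.045,0,0,0],[0,0.045,0,0,0],[0,0.045,0,0,0],[0,0.04,0,0,0],[0,0.03,0,0,0],[0,0.01,0,0,0],[0,0,0,0,0],[0,0,0,0,0],[0,0,0,0,0],[0,0,0,0,0]]' >/dev/null
python3 sl.py;python3 prof.py
python3 - <<'E'
from workcell import cams
from h import *
s=pickle.load(open("sp.pkl","rb"));t=cams.snapshot("top")
a=cv2.resize(s["image"][155:325,225:360],None,fx=3.5,fy=3.5);b=cv2.resize(t["image"][165:225,345:420],None,fx=4.2,fy=4.2,interpolation=cv2.INTER_CUBIC)
o=np.zeros((595,800,3),np.uint8);o[:,:a.shape[1]]=a;o[:b.shape[0],480:480+b.shape[1]]=b;cv2.imwrite("pics/p4.png",o)
s0=pickle.load(open("s0.pkl","rb"))
for n,w,im in(("side",(225,160,340,218),s["image"]),("top",(165,160,265,250),t["image"])):
    x,y,X,Y=w;print(n,np.abs(im[y:Y,x:X].astype(int)-s0[n]["image"][y:Y,x:X]).max(2).mean())
E
```

```text
trough x(vert. below TCP) -181.1 y -0.1 height 53.7 Falong -0.18 Fy -0.33 Fz -0.57 t 30.7 yaw 171.5
90:133 93:133 96:134 99:133 102:134 105:134 108:134 111:134 114:134 117:134 120:135 123:135 126:134 129:134 132:134 135:132 138:133 141:134 144:132 147:132 150:133 153:134 156:148 159:165 162:168 165:161 168:152 171:125 174:91 177:90 180:87 183:81 186:82 189:87 192:110 195:130 198:128 201:100 204:66 207:109 210:120 213:83 216:59 219:58 222:49 225:42 228:42 231:50 234:59
side 5.925637181409296
top 42.50888888888889
```

View pics/p4.png

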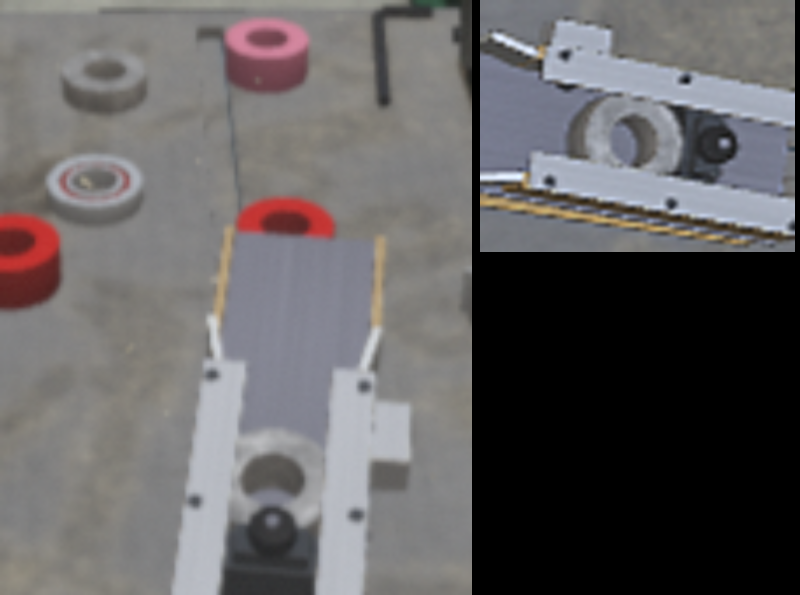

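The final picture shows the ring seated. In the top crop its edge at x≈683 meets the stop's face with no gap, and the brass plunger is hidden. The knob has not shifted, the bystander rings are where they were, and the arm is clear.

```bash
python3 -c "
from workcell import job
print(job.job_done())"
```

```text
the job is handed in; nothing more can be done
None
```

The thick ring was set on the deck, let go, then pushed past the brake until it sat against the stop. The last push was about 5 N, the stop shows no visible shift, the other rings are where they were, and the job was handed in at about 31 s; the plunger itself is hidden behind the ring, so "pressed in" is inferred from that contact.

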